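# Tare the counting scale through its shuttered key well

### The job

Tare the bench counting scale with the cup of parts standing on its pan: with the fingertips push the yellow shutter by its fin all the way open, reach into the well it covered, press the sunken green tare key right down to its stop for about half a second and let it come up again, then push the shutter fully closed over the well. Only push and press: pinch or lift nothing, and do not press the red key in the open well beside it. Leave the cup on the pan and the loose parts lying around as they are.

Things in the scene. Friction and masses are not known exactly. Their poses are not given: they have to be found in the camera images.
- scale: grey bench scale, fixed. Origin at bench height (z = 0) under the axis of the green key's well; x points from key panel to pan (ahead, within 0.3 rad), y left along the panel, z up. Flat key panel: top 44 mm above the bench, x -55 to 55, y -120 to 120 mm. Behind it a display hump, x 55 to 101 mm, 55 mm high, then the weighing base with the pan.
- guides (a point): middle between the shutter's two guides, on the panel's top; axes are the scale's. The guides are bars along y, 6 mm wide, 34.5 mm to either side in x, 134 mm long, 7 mm high; low stops 5 mm high join their ends. This point lies 31 mm to the +y side of the green key.
- shutter (a joint): travel of the yellow shutter, m: 0 = fully closed over the tare well, 0.062 = fully open, slid along the scale's +y (to the left seen from the robot). It stays where it is left (about 1.2 N of friction) and starts up to 0.012 open.
- shutter_fin (a point): middle of the top of the shutter's fin; the axes are the scale's. The shutter is a plate 60 x 60 x 4 mm whose upper face lies 48.5 mm above the bench; the fin stands up from its middle, 36 mm along x, 8 mm thick along y, its top 18 mm above the plate (66.5 mm above the bench). The fin moves with the shutter.
- tare_key (a joint): travel of the green tare key, m: 0 = up, 0.006 = fully down at its stop. A spring pushes it back up; it begins to move at about 1.4 N and is fully down at 3.5 N.
- tare_key_top (a point): centre of the upper face of the green tare key, a round cap 36 mm across, at the bottom of a round well 48 mm across, under the shutter; the face lies 16.5 mm below the panel's top when up (27.5 mm above the bench); pressed straight down.
- red_key (a joint): travel of the red key in the open well, m: 0 = up, 0.006 = fully down; it must not be pressed. Same size, depth and spring as the green key.
- red_key_top (a point): centre of the upper face of the red key, 36 mm across in an open well of 48 mm, 70 mm to the -y side of the green key.
- pan (a point): centre of the upper face of the round steel pan (168 mm across), 202 mm behind the tare well along the scale's x, 47 mm above the bench.
- pan_cup: translucent mixing cup with a few parts in it, loose, 140 mm across at the rim, 150 mm tall, standing on the pan (top about 197 mm above the bench); origin at the centre of its underside, z up.
- bearing: dark ball bearing lying loose on the bench, 52 mm across, 15 mm thick; origin at the centre of its underside.
- gear: dark small gear lying loose, 60 mm across, 16 mm thick; origin at the centre of its underside.
- core_plug: light pressed core plug with a black ring, lying loose, 58 mm across, 20 mm high; origin at the centre of its underside.
- sleeve: grey hexagon spacer sleeve standing loose on end, 30 x 35 mm, 42 mm tall; origin at the centre of its underside.
Mind the look-alikes: they are no part of the job. What is shaped like the pan_cup but pink is not meant.

How it is judged (in metres and radians):
On the way, in this order (a step that is already met when the one before it is completed fails the run):
1. the shutter is pushed fully open, the green key still up (value of joint shutter above 0.056 m and value of joint tare_key below 0.002 m), for 0.1 s.
2. the green key is pressed down to its stop (value of joint tare_key above 0.005 m and value of joint shutter above 0.045 m), for 0.3 s.
3. the green key is up again, the shutter still open (value of joint tare_key below 0.001 m and value of joint shutter above 0.045 m), for 0.05 s.
At the end, for the whole second after the job is handed in: the shutter is closed to within 5 mm, both keys are up (within 1 mm), and the cup stands upright and still on the pan (axis within 40 mm of the pan's centre) (value of joint shutter below 0.005 m and value of joint each of tare_key, red_key below 0.001 m and horizontal distance between pan_cup and pan below 0.04 m and angle between pan_cup's own z axis and vertical below 0.1 rad and contact force between pan_cup and scale above 1 N and linear speed of pan_cup below 0.02 m/s); the robot touches nothing.
It fails at once if the fin is pinched (fingers press on both its faces at once with over 3 N each) (contact force between the fingers and shutter_c2 above 3 N and contact force between the fingers and shutter_c1 above 3 N).
It fails at once if the red key is pressed (more than 2.5 mm) (value of joint red_key above 0.0025 m).
It fails at once if the cup is lifted, shoved more than 25 mm or tipped (distance of pan_cup from where it was at the start of the episode above 0.025 m or angle between pan_cup's own z axis and vertical above 0.2 rad).
It fails at once if a loose part on the bench is lifted or shoved more than 30 mm (distance of any of bearing, gear, core_plug, sleeve from where it was at the start of the episode above 0.03 m).
It also fails if it takes over 42 s, if anything falls off the work surface, if the arm or the gripper's body presses on something with over 40 N, if the wrist force passes 120 N, or if a joint passes its speed limit or range.

### The arm

A 6-joint arm with a two-finger parallel gripper is mounted at the origin on a cart in front of the work surface, level with it; the furniture and walls round the work are solid. World frame = base frame: x ahead of the robot, y to its left, z up, the work surface at z = 0. Lengths are in mm, angles in rad, forces in N, time in s.
With the tool pointing down it reaches from about 275 to 975 mm from the base axis. Payload 8.4 kg.
Tool frame: the origin (TCP) lies midway between the tips of the shut fingers; the grasp point (between the pads) lies 19 mm behind it; z points along the fingers, y is the line along which they close (so a half turn about z gives the same grasp; the last joint's range is limited). The gripper opens to 92 mm and grips with 3 to 60 N. Pads are 20 mm wide; open, the fingers measure 128 mm over their backs; the gripper's body (75 mm by 189 mm) begins 69 mm behind the grasp point.
Start: joints at [1.277, 0.353, 1.633, -0, 1.155, -0.002], TCP at [179.796, 598.583, 214.583] pointing down, gripper open.
Joint ranges: [-2.63, 2.63], [-0.92, 2.1], [0.06, 2.66], [-1.3, 4.44], [0, 2.69], [-3.02, 3.02]. Speed limits (rad/s): [2.22, 2.22, 2.79, 3.14, 3.14, 3.14].

### API

Orientations are given as a rotation vector (axis times angle).
In Python, from station import manip gives the robot as it stands.
- The arm moves only by the tool send_rows, never from a script. Its argument "rows" is a list that holds one entry, the list of rows, each a list of 7 numbers: the turn, a rotation vector about the tool's x, y, z in degrees, then the shift along the tool's x, y, z in m, then the finger opening in m, from 0 to 0.0919. In form: [[[wx, wy, wz, dx, dy, dz, jaw], ...]]. A call has 1 to 20 rows; each row is the pose to reach, as a shift and turn from the pose commanded when the call began, along the tool's axes at that moment; what a row does not reach only later rows make up. A row lasts 1/12 s, in which the tool goes at most 41.7 mm and 7.16 degrees, less where a joint would pass 70% of its speed; a pose out of reach is approached as far as the arm can. A call with a gripper value outside its range is refused whole. The fingers move at their own pace and stop on an object; "force" is the grip in N (left out, the last holds). Time passes only in rows, so rows that repeat a pose let the fingers close. It gives the time, the measured TCP pose, the force, the opening and the grip force at its end, in the units of the state.
- manip.get_obs(): the state, without advancing time (a new reading comes with each control period).
- manip.capture(name): name is "side" or "top"; returns a dict with "color" (420x560x3 uint8, red, green, blue), "depth" (420x560 float32, mm along the optical axis (not along the pixel's ray), 0 where there is no reading), "camera_matrix" (3x3 intrinsics, pixels), "world_to_cam" (4x4, takes a point from world to camera coordinates). Camera axes: x right, y down, z forward; pixel columns grow to the right and rows downward; lengths in mm; the calibration is good to about 2 mm. A picture is of the moment at which its call begins.
- manip.hand_in(): hands the job in; it is judged then, once.
Trained networks look in a picture, given as the dict that the camera call returned (one of the last four; its "shot" number tells which), for a name from the list of things; names that differ only in an ending like _2 or _b are one class to them, and where a whole thing is asked for, a point or a joint stands for the part that bears it (a point fixed in the world has none). Each returns a list of dicts, best first, with "p" (0 to 1); they miss things now and then, are a little off and sometimes report something else, mostly with a low value. They report only what shows in the picture. A call takes as long as a camera call. They do not tell look-alikes from the thing itself.
- manip.recognise(query, picture): "location" ([column, row] in pixels, amid what is visible of it).
- manip.cut_out(query, picture): "mask" (420x560 bool, what is visible of it) and "location" ([column, row] in pixels, amid what is visible of it).
- manip.landmark_of(query, picture): "location" ([column, row] in pixels: a listed point, or the origin of a listed thing).
The state is a dict: "clock": time; "joint_positions": joint angles; "joint_velocities": joint speeds; "tau": joint torques, N m; "eef_pos": TCP position; "orientation": TCP orientation; "ft_force": force on the tool from outside, world axes, zero at the start; "torque": the same for the moment, N m; "opening": opening from 0.0 (shut) to 1.0 (fully open); "finger_force": force on a finger pad.
Only numpy, scipy, OpenCV 4.12 (cv2) and the standard library are available. Lean on these libraries where they do the work, as an engineer would, in place of code of your own. Each camera call takes 0.05 s, during which the arm holds its last target. There are 200 camera calls.

## Working session

There is one attempt and no reset: what is moved stays moved. The work goes in short steps, Python scripts to look and compute and a tool call to move; the robot and the scene stay as the last step left them, time stands still between calls to the robot, and variables do not carry over. Pictures are saved under pics/ and viewed, at most 10 in all, crops included, and the job is handed in when it is done.

Besides the shell and the picture viewer there is one more tool, called as name([rows], argument=value, ...), one row to a line, values as JSON. send_rows: Moves the arm, as the interface text tells. Its arguments: {"type":"object","properties":{"rows":{"type":"array","items":{"type":"array","items":{"type":"array","items":{"type":"number"}}}},"force":{"type":"number"}},"required":["rows"]}

```bash
mkdir -p pics
cat > h.py <<'E'
import numpy as np, cv2
from station import manip
from scipy.spatial.transform import Rotation as R
def world(pic,uv,z=None):
    K=np.array(pic["camera_matrix"]);T=np.linalg.inv(np.array(pic["world_to_cam"]))
    r=T[:3,:3]@np.linalg.inv(K)@np.array([uv[0],uv[1],1.0]);o=T[:3,3]
    if z is None:
        u,v=int(round(uv[0])),int(round(uv[1]));d=pic["depth"][v,u]
        return o+r*d
    return o+r*(z-o[2])/r[2]
E
cat > a.py <<'E'
from h import *
np.set_printoptions(precision=1,suppress=True)
o=manip.get_obs();print(o)
Z={"shutter_fin":66.5,"guides":44,"red_key_top":27.5,"pan":47,"pan_cup":47,"scale":0,"tare_key_top":27.5,"bearing":0,"gear":0,"core_plug":0,"sleeve":0}
ims=[]
for n in("top","side"):
    p=manip.capture(n);ims.append(p["color"])
    cv2.imwrite(f"pics/{n}0.png",p["color"][:,:,::-1])
    for q,z in Z.items():
        for r in manip.landmark_of(q,p)[:2]:
            print(n,q,round(r["p"],2),np.round(r["location"]),world(p,r["location"],z))
E
python3 a.py
```

```text
{'clock': 0.0, 'joint_positions': array([ 1.3,  0.4,  1.6, -0. ,  1.2, -0. ]), 'joint_velocities': array([-0., -0., -0.,  0., -0.,  0.]), 'tau': array([ -0. , -59.4, -33.4,   0.1,   0. ,  -0. ]), 'eef_pos': array([179.7, 598.1, 213.9]), 'orientation': array([-0.5, -3.1,  0. ]), 'ft_force': array([-0.5,  0.2, -1. ]), 'torque': array([ 0. , -0.1, -0.1]), 'finger_force': 0.0, 'opening': 1.0017287136406277}
top shutter_fin 0.65 [274. 242.] [504.2  27.2  66.5]
top shutter_fin 0.6 [272. 238.] [515.4  32.9  66.5]
top guides 0.71 [263. 240.] [510.2  55.8  44. ]
top guides 0.58 [414. 258.] [ 455.9 -310.7   44. ]
top red_key_top 0.69 [410. 206.] [ 585.5 -312.5   27.5]
top red_key_top 0.56 [306. 242.] [505.4 -49.2  27.5]
top pan 0.21 [274. 240.] [509.9  27.5  47. ]
top pan 0.2 [274. 240.] [509.5  29.2  47. ]
top pan_cup 0.66 [356. 183.] [ 645.3 -177.2   47. ]
top pan_cup 0.57 [270. 157.] [717.   33.2  47. ]
top scale 0.89 [275. 243.] [504.1  27.4   0. ]
top bearing 0.71 [415. 255.] [ 465.5 -324.2    0. ]
top gear 0.89 [412. 203.] [ 597.4 -326.6    0. ]
top core_plug 0.87 [158. 191.] [648.8 324.5   0. ]
top sleeve 0.45 [164. 247.] [503.3 310.1   0. ]
side shutter_fin 0.86 [302. 212.] [507.2  20.9  66.5]
side guides 0.78 [302. 226.] [509.2  43.6  44. ]
side pan_cup 0.9 [208. 226.] [718.3  30.   47. ]
side pan_cup 0.9 [242. 174.] [ 639.8 -139.    47. ]
side scale 0.65 [299. 236.] [512.2  32.7   0. ]
side bearing 0.73 [302. 140.] [ 462.8 -331.6    0. ]
side bearing 0.71 [296. 206.] [510.2 -66.5  -0. ]
side gear 0.44 [259. 143.] [ 589.4 -329.1    0. ]
side core_plug 0.74 [242. 359.] [650.5 327.1   0. ]
side sleeve 0.88 [322. 348.] [500.6 315.3   0. ]
side sleeve 0.4 [302. 236.] [506.5  33.7   0. ]
```

Run:
```python
import cv2
a=cv2.imread("pics/top0.png")[110:320,130:440];b=cv2.imread("pics/side0.png")[100:310,150:460]
cv2.imwrite("pics/v1.png",cv2.resize(cv2.hconcat([a]),None,fx=2.5,fy=2.5,interpolation=cv2.INTER_CUBIC))
cv2.imwrite("pics/v2.png",cv2.resize(b,None,fx=2.5,fy=2.5,interpolation=cv2.INTER_CUBIC))
```

```text
(no output)
```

View pics/v1.png

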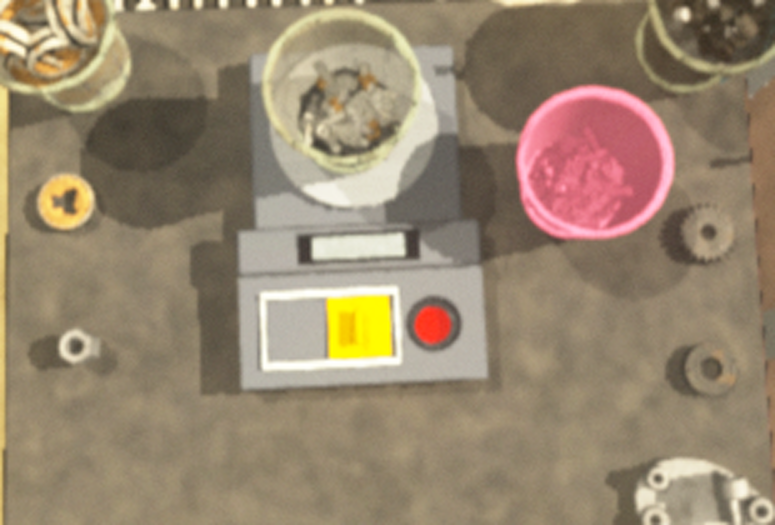

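View pics/v2.png

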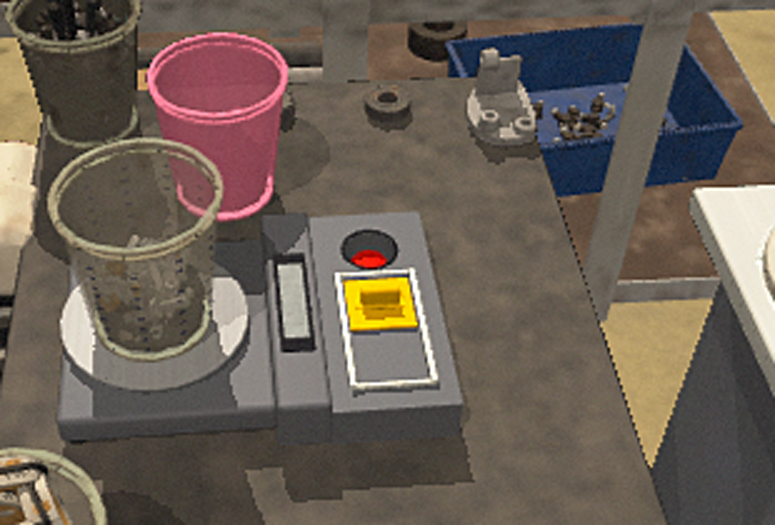

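The top view shows the panel with the white guide frame (v1: 262–400 × 290–370), the yellow shutter at its right end (closed or nearly so), and the red key at (433,323). The right cup is the translucent one on the pan at (345,95); the pink one at (595,160) is the look-alike. Next I'll measure by colour.

```bash
cat > m.py <<'E'
from h import *
np.set_printoptions(precision=3,suppress=True)
def back(p,mask,z):
    v,u=np.nonzero(mask);K=np.array(p["camera_matrix"]);T=np.linalg.inv(np.array(p["world_to_cam"]))
    r=T[:3,:3]@np.linalg.inv(K)@np.stack([u,v,np.ones_like(u)]).astype(float);o=T[:3,3]
    w=o[:,None]+r*(z-o[2])/r[2]
    d=p["depth"][v,u];return w[:2].T, (o[:,None]+r*d).T
def run():
  for n in("top","side"):
    p=manip.capture(n);c=cv2.cvtColor(p["color"],cv2.COLOR_RGB2HSV);h,s,v=[c[...,i].astype(int) for i in range(3)]
    for nm,m,z in(("white",(s<60)&(v>170),51),("yellow",(h>20)&(h<35)&(s>150)&(v>80),48.5),("red",((h<8)|(h>172))&(s>180),27.5),("green",(h>40)&(h<85)&(s>120),27.5)):
        w,d=back(p,m,z)
        k=(abs(w[:,0]-505)<60)&(abs(w[:,1]-25)<130);w,d=w[k],d[k]
        if len(w)<8: print(n,nm,len(w));continue
        if nm=="white":
            # largest connected set
            mm=np.zeros(m.shape,np.uint8);vv,uu=np.nonzero(m);mm[vv[k],uu[k]]=1
            nl,lab,st,_=cv2.connectedComponentsWithStats(mm,connectivity=8)
            b=1+np.argmax(st[1:,4]);w,d=back(p,lab==b,z)
        print(n,nm,len(w),"mean",w.mean(0),cv2.minAreaRect(w.astype(np.float32)),"dz",np.median(d[:,2]))
        if nm=="yellow":
            f=d[d[:,2]>61];print("  fin",len(f),f.mean(0) if len(f) else "",cv2.minAreaRect(f[:,:2].astype(np.float32)) if len(f)>4 else "")
if __name__=="__main__":run()
E
python3 m.py
```

```text
top white 3075 mean [508.438  35.398] ((509.2352294921875, 27.57886505126953), (106.0746841430664, 236.4022674560547), 1.0884554386138916) dz 43.70997035277469
top yellow 608 mean [509.613  30.643] ((510.4380187988281, 29.949331283569336), (60.87289047241211, 58.42963409423828), 88.67839050292969) dz 48.29747077806314
  fin 47 [504.436  27.224 184.133] ((487.68719482421875, 21.33281898498535), (80.76203918457031, 16.79792594909668), 21.87000274658203)
top red 152 mean [510.674 -41.516] ((510.6130065917969, -41.48634338378906), (32.281253814697266, 32.20368957519531), 88.3010482788086) dz 26.56165486396401
top green 0
side white 311 mean [508.384  65.089] ((508.5770568847656, 59.691017150878906), (74.93132019042969, 135.49053955078125), 1.2921332120895386) dz 50.88167936274431
side yellow 488 mean [509.26   30.815] ((509.1344909667969, 31.130115509033203), (58.34860610961914, 61.1075439453125), 0.6623890995979309) dz 49.707673267548614
  fin 59 [512.306  55.677  90.235] ((573.7385864257812, 372.8502502441406), (712.843017578125, 33.437984466552734), 79.37068176269531)
side red 80 mean [509.345 -46.807] ((509.1041564941406, -47.5477180480957), (24.650009155273438, 32.3624153137207), 70.18463897705078) dz 28.064383316467627
side green 0
```

```bash
cat > t.py <<'E'
from h import *
import sys
np.set_printoptions(precision=4,suppress=True)
G=np.array([509.0,28.7]);yaw=0.02
def S(dx,dy): c,s=np.cos(yaw),np.sin(yaw); return G+np.array([c*dx-s*dy,s*dx+c*dy])
if __name__=="__main__":
    o=manip.get_obs();M=R.from_rotvec(o["orientation"]).as_matrix();print(M,o["eef_pos"],o["ft_force"],o["clock"],o["opening"])
    dx,dy,z=map(float,sys.argv[1:4])
    t=np.r_[S(dx,dy),z];print("target",t,"shift",M.T@(t-o["eef_pos"])/1000)
    for a in(0,np.pi):
        D=R.from_euler("z",yaw+a).as_matrix()@np.diag([1,-1,-1.])
        print("turn",np.degrees(R.from_matrix(M.T@D).as_rotvec()))
E
python3 t.py 0 -40 120
```

```text
[[-0.9577  0.2877  0.    ]
 [ 0.2877  0.9577 -0.0001]
 [-0.     -0.0001 -1.    ]] [179.8104 598.5679 214.5714] [-0.1094 -0.0826 -0.3552] 1.3 1.0015990609243217
target [509.7999 -11.292  120.    ] shift [-0.4915 -0.4891  0.0946]
turn [  0.002    0.0047 162.1356]
turn [ -0.0033   0.0014 -17.8644]
```

send_rows([
  [[0,0,-17.9,-0.4915,-0.489,0.03,0],[0,0,-17.9,-0.4915,-0.489,0.03,0],[0,0,-17.9,-0.4915,-0.489,0.03,0],[0,0,-17.9,-0.4915,-0.489,0.03,0],[0,0,-17.9,-0.4915,-0.489,0.03,0],[0,0,-17.9,-0.4915,-0.489,0.03,0],[0,0,-17.9,-0.4915,-0.489,0.03,0],[0,0,-17.9,-0.4915,-0.489,0.03,0],[0,0,-17.9,-0.4915,-0.489,0.03,0],[0,0,-17.9,-0.4915,-0.489,0.03,0],[0,0,-17.9,-0.4915,-0.489,0.03,0],[0,0,-17.9,-0.4915,-0.489,0.03,0],[0,0,-17.9,-0.4915,-0.489,0.03,0],[0,0,-17.9,-0.4915,-0.489,0.03,0],[0,0,-17.9,-0.4915,-0.489,0.03,0],[0,0,-17.9,-0.4915,-0.489,0.03,0],[0,0,-17.9,-0.4915,-0.489,0.03,0],[0,0,-17.9,-0.4915,-0.489,0.03,0],[0,0,-17.9,-0.4915,-0.489,0.03,0],[0,0,-17.9,-0.4915,-0.489,0.03,0]],
], force=30)

```text
clock: 2.97
eef_pos: [509.3, -10.8, 184.4]
orientation: [0.031, -3.141, -0.001]
ft_force: [0.3, -0.2, -0.4]
opening: 0.003
finger_force: 0.0
```

```bash
python3 t.py 0 -40 54
```

```text
[[-0.9998 -0.02   -0.0008]
 [-0.02    0.9998  0.0004]
 [ 0.0008  0.0004 -1.    ]] [509.324  -10.8179 184.4184] [ 0.3032 -0.2343 -0.4285] 2.9667 0.002547823482780271
target [509.7999 -11.292   54.    ] shift [-0.0006 -0.0005  0.1304]
turn [ -0.071   -0.0342 179.9974]
turn [ 0.0218 -0.0452 -0.0026]
```

send_rows([
  [[0,0,0,0,0,0.035,0],[0,0,0,0,0,0.07,0],[0,0,0,0,0,0.105,0],[0,0,0,0,0,0.13,0],[0,0,0,0,0,0.13,0],[0,0,0,0,0.008,0.13,0],[0,0,0,0,0.016,0.13,0],[0,0,0,0,0.024,0.13,0],[0,0,0,0,0.032,0.13,0],[0,0,0,0,0.04,0.13,0],[0,0,0,0,0.048,0.13,0],[0,0,0,0,0.056,0.13,0],[0,0,0,0,0.064,0.13,0],[0,0,0,0,0.07,0.13,0],[0,0,0,0,0.075,0.13,0],[0,0,0,0,0.075,0.13,0],[0,0,0,0,0.075,0.13,0]],
])

```text
clock: 4.38
eef_pos: [507.9, 64.1, 54.3]
orientation: [0.033, -3.141, -0.0]
ft_force: [-0.8, -0.4, 0.1]
opening: 0.007
finger_force: 0.0
```

```bash
python3 t.py 0 40 54; python3 m.py
python3 - <<'E'
from h import *
p=manip.capture("side")
cv2.imwrite("pics/v3.png",cv2.resize(p["color"][150:290,200:380,::-1],None,fx=4,fy=4,interpolation=cv2.INTER_CUBIC))
E
```

```text
[[-0.9998 -0.021  -0.0008]
 [-0.021   0.9998  0.0001]
 [ 0.0008  0.0001 -1.    ]] [507.8831  64.134   54.3495] [-0.7738 -0.3813  0.1044] 4.3833 0.006743417757385599
target [508.2001  68.692   54.    ] shift [-0.0004  0.0046  0.0003]
turn [   0.0746    0.0066 -179.9402]
turn [ 0.0042 -0.0475  0.0598]
top white 2744 mean [520.589  46.986] ((505.8200378417969, 31.71685791015625), (247.0645294189453, 117.57684326171875), 89.2790298461914) dz 454.36995057123164
top yellow 0
top red 114 mean [510.791 -45.101] ((510.4463806152344, -46.44336700439453), (22.33211898803711, 32.23349380493164), 88.07416534423828) dz 26.795416112596286
top green 0
side white 175 mean [531.392  74.973] ((509.0883483886719, 60.779388427734375), (73.43724060058594, 136.33201599121094), 0.9085241556167603) dz 51.028237679598874
side yellow 478 mean [509.325  87.573] ((503.5799865722656, 38.36119079589844), (150.83132934570312, 64.02039337158203), 84.67467498779297) dz 49.88007263700695
  fin 58 [511.431  98.784  82.319] ((567.9667358398438, 402.850830078125), (655.9793701171875, 35.60083770751953), 79.26397705078125)
side red 6
side green 16 mean [516.808   7.073] ((503.7491455078125, -36.84288024902344), (137.8206329345703, 6.214625835418701), 73.30418395996094) dz 28.82035642148452
```

View pics/v3.png

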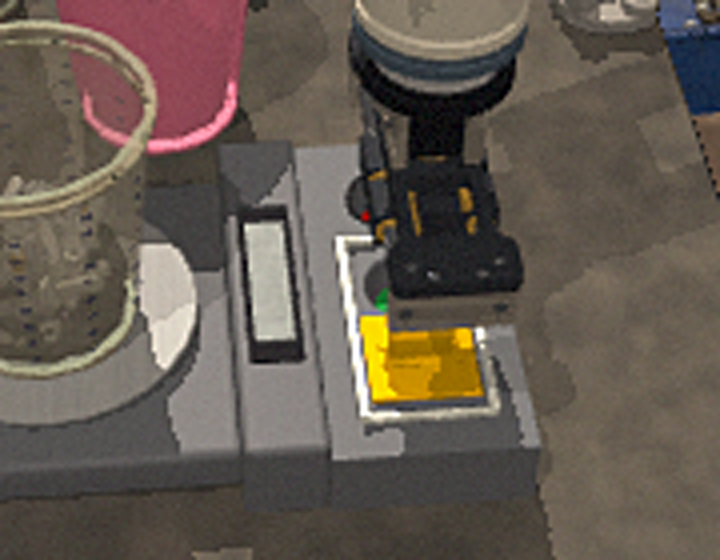

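The shutter (centre about (425,365) in the crop) is nearly open, with a gap of a few mm to the left stop and the green key showing at (383,300). I'll push on gently until the force rises.

send_rows([
  [[0,0,0,0,0.002,0,0],[0,0,0,0,0.004,0,0],[0,0,0,0,0.0045,0,0],[0,0,0,0,0.0045,0,0]],
])

```text
clock: 4.87
eef_pos: [508.0, 68.3, 54.5]
orientation: [0.032, -3.141, 0.0]
ft_force: [0.2, 0.2, -0.1]
opening: 0.001
finger_force: 0.3
```

send_rows([
  [[0,0,0,0,0.0015,0,0],[0,0,0,0,0.003,0,0],[0,0,0,0,0.003,0,0]],
])

```text
clock: 5.12
eef_pos: [508.0, 71.6, 54.5]
orientation: [0.032, -3.141, -0.0]
ft_force: [0.5, -0.7, -0.3]
opening: 0.005
finger_force: 0.3
```

```bash
python3 m.py | grep side
python3 - <<'E'
from h import *
p=manip.capture("side")
cv2.imwrite("pics/v4.png",cv2.resize(p["color"][190:270,260:360,::-1],None,fx=6,fy=6,interpolation=cv2.INTER_CUBIC))
E
```

```text
side white 166 mean [533.389  74.249] ((509.92413330078125, 60.52387237548828), (72.91348266601562, 137.0062713623047), 1.9406371116638184) dz 51.01669030251992
side yellow 470 mean [509.583  94.727] ((507.2318420410156, 28.913787841796875), (183.08535766601562, 60.790618896484375), 89.0267105102539) dz 49.732881602574196
side red 8 mean [514.668 -60.397] ((504.7378845214844, -74.13674926757812), (71.96995544433594, 5.507518768310547), 54.03627395629883) dz 101.09293265210664
side green 18 mean [510.726   3.165] ((496.4836120605469, -31.794578552246094), (68.50285339355469, 127.18531799316406), 6.166700839996338) dz 28.777929829743186
```

View pics/v4.png

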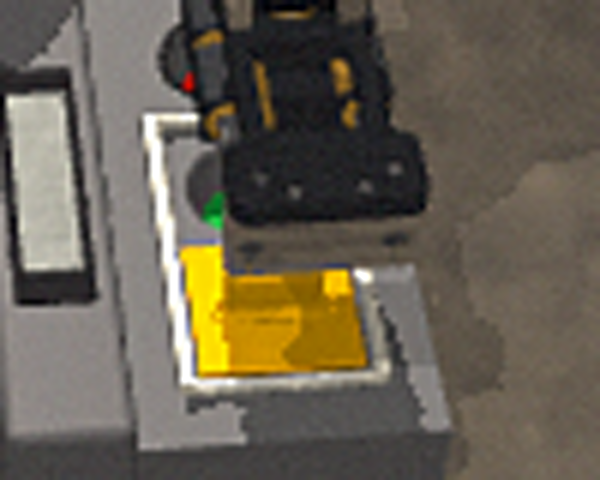

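Shutter (edge at row 373) almost meets the left stop (row 383). I'll push until contact is felt.

send_rows([
  [[0,0,0,0,0.0012,0,0],[0,0,0,0,0.0025,0,0],[0,0,0,0,0.0025,0,0]],
])

```text
clock: 5.52
eef_pos: [508.3, 72.7, 54.7]
orientation: [-0.034, 3.141, -0.003]
ft_force: [0.7, -9.8, 1.2]
opening: 0.001
finger_force: 5.1
```

send_rows([
  [[0,0,0,0,-0.008,0,0],[0,0,0,0,-0.01,-0.02,0],[0,0,0,0,-0.03,-0.035,0],[0,0,0,0,-0.0455,-0.035,0],[0,0,0,0,-0.0455,-0.035,0],[0,0,0,0,-0.0455,-0.035,0]],
])

```text
clock: 6.02
eef_pos: [509.1, 27.9, 89.7]
orientation: [-0.029, 3.141, 0.001]
ft_force: [0.1, -0.1, -0.1]
opening: 0.004
finger_force: 0.0
```

```bash
python3 t.py 0 0 24;python3 m.py | grep side
python3 - <<'E'
from h import *
p=manip.capture("side")
cv2.imwrite("pics/v5.png",cv2.resize(p["color"][190:270,260:360,::-1],None,fx=6,fy=6,interpolation=cv2.INTER_CUBIC))
K=np.array(p["camera_matrix"]);T=np.array(p["world_to_cam"])
for w in([509,28.7,27.5],manip.get_obs()["eef_pos"]):
  c=K@(T@np.r_[w,1])[:3];c=c[:2]/c[2];print((c-[260,190])*6)
E
```

```text
[[-0.9998 -0.0188  0.0004]
 [-0.0188  0.9998  0.0004]
 [-0.0004  0.0004 -1.    ]] [509.0932  27.948   89.7205] [ 0.1068 -0.0944 -0.1051] 6.0167 0.0038511430204261755
target [509.   28.7  24. ] shift [0.0001 0.0007 0.0657]
turn [  0.0361  -0.0366 179.9293]
turn [ 0.0233  0.023  -0.0706]
side white 277 mean [511.761  64.258] ((508.4135437011719, 60.309600830078125), (74.8016586303711, 137.25010681152344), 0.9085241556167603) dz 51.01078991631016
side yellow 562 mean [507.846  90.103] ((500.62286376953125, 8.998336791992188), (226.37770080566406, 64.12065887451172), 84.5125503540039) dz 49.74153265288169
side red 20 mean [520.393 -47.244] ((521.9494018554688, -47.33546447753906), (17.212928771972656, 9.609604835510254), 84.13471221923828) dz 28.02492581181332
side green 100 mean [508.122  23.683] ((508.2552795410156, 23.948299407958984), (25.050537109375, 32.20402145385742), 84.13468170166016) dz 27.957593548070065
[245.5542586  218.81622991]
[253.86667259 104.98915268]
```

View pics/v5.png

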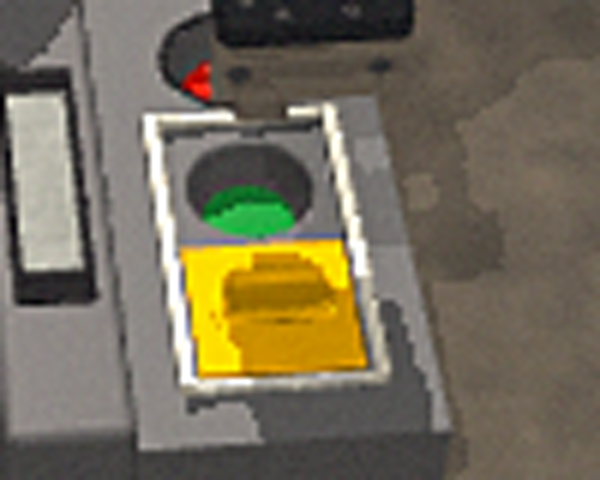

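Shutter is fully open (yellow at (270,305) against the far stop). The well at (250,190) with the green key is clear, so I press now.

send_rows([
  [[0,0,0,0,0.0007,0.02,0],[0,0,0,0,0.0007,0.04,0],[0,0,0,0,0.0007,0.055,0],[0,0,0,0,0.0007,0.06,0],[0,0,0,0,0.0007,0.064,0],[0,0,0,0,0.0007,0.067,0],[0,0,0,0,0.0007,0.069,0],[0,0,0,0,0.0007,0.0695,0],[0,0,0,0,0.0007,0.0695,0]],
])

```text
clock: 6.92
eef_pos: [508.6, 29.4, 21.6]
orientation: [0.032, -3.141, -0.001]
ft_force: [-8.2, 0.9, 17.8]
opening: 0.005
finger_force: 9.0
```

send_rows([
  [[0,0,0,0,0,0,0],[0,0,0,0,0,0,0],[0,0,0,0,0,0,0],[0,0,0,0,0,0,0],[0,0,0,0,0,0,0],[0,0,0,0,0,0,0]],
])

```text
clock: 7.42
eef_pos: [508.7, 29.4, 21.7]
orientation: [0.032, -3.141, -0.001]
ft_force: [-7.7, 1.4, 17.0]
opening: 0.002
finger_force: 8.8
```

send_rows([
  [[0,0,0,0,0,-0.01,0],[0,0,0,0,0,-0.03,0],[0,0,0,0,0,-0.06,0],[0,0,0,0,0,-0.075,0],[0,0,0,0,0.03,-0.075,0],[0,0,0,0,0.06,-0.075,0],[0,0,0,0,0.093,-0.075,0],[0,0,0,0,0.093,-0.075,0],[0,0,0,0,0.093,-0.075,0]],
])

```text
clock: 8.17
eef_pos: [507.7, 123.4, 96.0]
orientation: [-0.037, 3.139, 0.001]
ft_force: [-0.7, -0.3, 0.5]
opening: 0.005
finger_force: 0.0
```

```bash
python3 t.py 0 92 55;python3 m.py | grep side
```

```text
[[-0.9997 -0.0235  0.0019]
 [-0.0235  0.9997  0.0004]
 [-0.002   0.0003 -1.    ]] [507.7306 123.4317  95.9618] [-0.6669 -0.3384  0.5496] 8.1667 0.004820416057707463
target [507.1601 120.6816  55.    ] shift [ 0.0007 -0.0027  0.041 ]
turn [  -0.1753    0.0282 -179.7972]
turn [0.018  0.1118 0.2027]
side white 199 mean [525.766  78.814] ((508.790283203125, 60.774658203125), (74.03343963623047, 136.33201599121094), 0.9085241556167603) dz 51.07508949474311
side yellow 362 mean [514.002  94.954] ((508.9612731933594, 60.92702865600586), (58.764530181884766, 115.29843139648438), 1.2564369440078735) dz 49.21784670017723
side red 25 mean [514.869 -50.187] ((492.1836242675781, -68.71717834472656), (82.87263488769531, 21.060903549194336), 39.06637954711914) dz 29.02082701684128
side green 59 mean [510.528  15.233] ((487.4166259765625, -34.428199768066406), (148.09576416015625, 19.979568481445312), 64.81719970703125) dz 28.55264957726513
```

send_rows([
  [[0,0,0,0,0,0.02,0],[0,0,0,0,0,0.035,0],[0,0,0,0,0,0.041,0],[0,0,0,0,0,0.041,0],[0,0,0,0,-0.008,0.041,0],[0,0,0,0,-0.016,0.041,0],[0,0,0,0,-0.024,0.041,0],[0,0,0,0,-0.032,0.041,0],[0,0,0,0,-0.04,0.041,0],[0,0,0,0,-0.048,0.041,0],[0,0,0,0,-0.056,0.041,0],[0,0,0,0,-0.064,0.041,0],[0,0,0,0,-0.07,0.041,0],[0,0,0,0,-0.074,0.041,0],[0,0,0,0,-0.074,0.041,0]],
])

```text
clock: 9.52
eef_pos: [508.6, 47.2, 54.0]
orientation: [0.031, -3.141, 0.0]
ft_force: [-0.5, 0.1, 0.6]
opening: 0.009
finger_force: 0.0
```

send_rows([
  [[0,0,0,0,-0.001,0,0],[0,0,0,0,-0.002,0,0],[0,0,0,0,-0.002,0,0]],
])

```text
clock: 9.77
eef_pos: [508.4, 46.1, 53.9]
orientation: [0.033, -3.141, 0.0]
ft_force: [-0.2, -0.2, 0.1]
opening: 0.002
finger_force: 0.0
```

send_rows([
  [[0,0,0,0,-0.001,0,0],[0,0,0,0,-0.002,0,0],[0,0,0,0,-0.003,0,0],[0,0,0,0,-0.003,0,0]],
])

```text
clock: 10.1
eef_pos: [508.4, 45.0, 54.0]
orientation: [0.03, -3.141, -0.005]
ft_force: [-0.9, 14.0, -1.1]
opening: 0.009
finger_force: 6.9
```

The closed stop is felt (14 N). I'll back off and lift clear.

send_rows([
  [[0,0,0,0,0.01,0,0],[0,0,0,0,0.012,-0.02,0],[0,0,0,0,0.012,-0.06,0],[0,0,0,0,0.012,-0.1,0],[0,0,0,0,0.012,-0.12,0],[0,0,0,0,0.012,-0.12,0],[0,0,0,0,0.012,-0.12,0]],
])

```text
clock: 10.68
eef_pos: [509.2, 55.3, 175.1]
orientation: [-0.033, 3.139, -0.0]
ft_force: [-0.4, -0.9, -0.3]
opening: 0.003
finger_force: 0.0
```

```bash
python3 m.py | grep side
python3 - <<'E'
from h import *
p=manip.capture("side")
cv2.imwrite("pics/v6.png",cv2.resize(p["color"][130:290,150:360,::-1],None,fx=3.5,fy=3.5,interpolation=cv2.INTER_CUBIC))
E
```

```text
side white 320 mean [508.524  65.74 ] ((508.4135437011719, 60.309600830078125), (74.8016586303711, 137.25010681152344), 0.9085241556167603) dz 50.952299977808934
side yellow 472 mean [509.318  27.691] ((509.1573486328125, 28.10848617553711), (58.55454635620117, 61.297523498535156), 1.0634294748306274) dz 49.7514684238015
side red 79 mean [509.466 -46.757] ((510.3138427734375, -45.42108154296875), (28.102855682373047, 26.045562744140625), 31.07126808166504) dz 28.46255494665695
side green 0
```

View pics/v6.png

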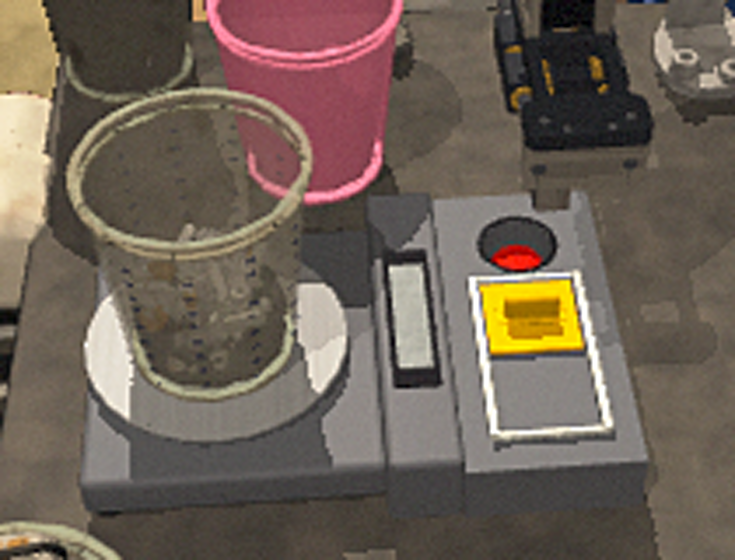

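The shutter is fully closed (yellow at (530,315) against the right stop), the red key is up, the cup is unmoved on the pan, and the robot is clear.

```bash
python3 -c "
from station import manip
print(manip.hand_in())"
```

```text
the job is handed in; nothing more can be done
None
```

The job is handed in, though the hand-in returned no verdict: I pushed the shutter fully open, held the green tare key at its stop for at least half a second and released it, then closed the shutter again, without touching the red key, cup or loose parts.

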